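# Tip a lamp carton into the label-check bay

### The job

The lamp carton (blue-striped label) stands on end at the near side of the yellow-taped bay. With the fingertips, push it near its top so that it topples over and lies label up within the bay's tape, then push its end until its other end is flush against the timber stop. Do not grasp or lift it, and leave the other things on the bench where they are.

Things in the scene. Friction and masses are not known exactly. Their poses are not given: they have to be found in the camera images.
- carton: The lamp carton to tip: closed grey-white box, blue-striped label, 110x50x32 mm, about 0.12 kg. Starts standing on a 50x32 mm end across the bay's near tape; its label is on the 32 mm wide upright face that looks away from the stop. Origin: centre of a 110x50 mm side. Axes: x out of the face opposite the label (towards the stop), y along the 110 mm length (up while it stands), z across the 32 mm.
- carton_mid (a point): Centre of the lamp carton; same axes as the carton. While it stands, the label face lies 25 mm behind this point (along -x), its top 55 mm above, the bench 55 mm below.
- bay_near (a point): The bay: bench area marked by thin yellow tape 10 mm wide (nothing to bump over), 90 mm wide over the tapes, 190 mm long from the near tape's outer edge to the timber stop. This point: middle of the near tape's outer edge, on the bench. x along the bay to the stop, y across, z up. Fixed, but lies elsewhere each time.
- bay_stop (a point): Middle of the foot of the timber stop's face that looks into the bay, 190 mm from bay_near along its x; same axes. The stop is a wooden block 120 mm long across the bay, 45 mm thick, 19 mm high, screwed down.
- carton_foot_a (a point): Corner of the lamp carton's face opposite the label (the 110 x 32 mm face it should come to lie on): foot end, one corner (on the bench while it stands).
- carton_foot_b (a point): Corner of the lamp carton's face opposite the label (the 110 x 32 mm face it should come to lie on): foot end, other corner (on the bench while it stands).
- carton_head_a (a point): Corner of the lamp carton's face opposite the label (the 110 x 32 mm face it should come to lie on): head end, one corner (110 mm up while it stands; the end that meets the stop).
- carton_head_b (a point): Corner of the lamp carton's face opposite the label (the 110 x 32 mm face it should come to lie on): head end, other corner (110 mm up while it stands; the end that meets the stop).
- coupler: Bystander: orange plastic conduit coupler, a tube 30 mm across and 40 mm tall, standing on its end beside the bay. Origin at the centre of its underside.
- tape_black: Bystander: roll of black tape, 58 mm across, 19 mm tall, lying flat beside the bay. Origin at the centre of its underside.
- downlight: Bystander: white round LED downlight, 90 mm across its flange, 48 mm tall, standing flange down behind the timber stop. Origin at the centre of its underside.
- lug_box: Bystander: second, wider grey-white carton with a red-striped label, 60x85 mm and 45 mm tall, lying flat to the right of the work; not the one to tip. Origin at the centre of its underside.
- tape_measure: Bystander: yellow tape measure, 34x80 mm and 62 mm tall, standing to the right of the work. Origin at the centre of its underside.

How it is judged:
By the outcome, as a careful person would: the job done as asked, in the order asked, and still so for the second after the job is handed in, with the robot touching nothing.
It also fails if it takes over 38 s, if anything falls off the work surface, if the arm or the gripper's body presses on something with over 40 N, if the wrist force passes 120 N, or if a joint passes its speed limit or range.

### The arm

A 6-joint arm with a two-finger parallel gripper is mounted at the origin on a cart in front of the work surface, level with it; the furniture and walls round the work are solid. World frame = base frame: x ahead of the robot, y to its left, z up, the work surface at z = 0. Lengths are in m, angles in degrees, forces in N, time in s.
With the tool pointing down it reaches from about 0.3 to 0.75 m from the base axis. Payload 8.5 kg.
Tool frame: the origin (TCP) lies between the finger pads; the fingertips stand env.finger_overhang ahead of it and the grasp point (between the pads) lies 2 mm behind it (env.finger_overhang is the distance from the TCP to the fingertips, in m); z points along the fingers, y is the line along which they close (so a half turn about z gives the same grasp; the last joint's range is limited). The gripper opens to 85 mm and grips with 20 to 120 N. Pads are 22 mm wide; open, the fingers measure 114 mm over their backs; the gripper's body (76 mm by 85 mm) begins 54 mm behind the grasp point. The pads swing forward as they close: fully open they stand 13 mm farther back than shut.
Start: joints at [-84.185, 21.807, 74.336, -0, 83.858, -12.336], TCP at [0.171, -0.523, 0.212] pointing down, gripper open.
Joint ranges: [-178.18, 178.18], [-50.72, 133.34], [12.68, 142.11], [-81.47, 261.47], [9.98, 163.14], [-165.26, 165.26]. Speed limits (degrees/s): [136.94, 136.94, 180, 180, 180, 180].

### API

Orientations are given as a 3x3 rotation matrix whose columns are the frame's x, y, z axes.
In Python, from rig import env gives the robot as it stands. The module is installed in compiled form; this text tells all that it offers.
- The arm moves only by the tool jog_arm, never from a script. Its arguments are lists of equal length, an entry for each row: "hand": the finger opening in m, from 0 to 0.0854; "travel": the shift along the world's x, y, z in m, a list of three; "yaw": the turn about the world's z in rad. A call has exactly 5 rows; each row shifts and turns the commanded pose from where the row before left it; what a row does not reach is not made up. A row lasts 1/8 s, in which the tool goes at most 62.5 mm and 10.7 degrees, less where a joint would pass 70% of its speed; a pose out of reach is approached as far as the arm can. A call is refused whole if a number of a shift passes 0.0625 or a number of a turn 0.188, either way. A call with a gripper value outside its range is refused whole. The fingers move at their own pace and stop on an object; "grip_force" is the grip in N (left out, the last holds). Time passes only in rows, so rows that do not move let the fingers close, or fill a call up. It gives the time, the measured TCP pose, the force, the opening and the grip force at its end, in the units of the state.
- env.observe(): the state, without advancing time (a new reading comes with each control period).
- env.get_image(name): name is "scene" or "side" or "wrist"; returns the picture (420x560x3 uint8, red, green, blue); there is no depth.
- env.calibration(name): a dict with "fx", "fy", "cx", "cy" (pixels), "k1" (the pictures are not rectified: a ray, as slopes to the right and down, at radius r is drawn at 1 + k1 r^2 times it, then the intrinsics apply), "position" and "rotation" of the camera in the world; the wrist camera has in their place "hand_eye" (4x4, takes a point from camera to tool coordinates, whose origin is the TCP and whose axes are the flange's). Camera axes: x right, y down, z forward; pixel columns grow to the right and rows downward; lengths in m; the calibration is good to about 2 mm. A picture is of the moment at which its call begins: read the wrist's pose just before it. calibration takes no time and is no camera call.
- env.close_job(): hands the job in; it is judged then, once.
The state is a dict: "time_s": time; "q": joint angles; "qvel": joint speeds; "joint_efforts": joint torques, N m; "position": TCP position; "tool_rot": TCP orientation; "ft_force": force on the tool from outside, world axes, zero at the start; "wrist_torque": the same for the moment, N m; "grip_width": finger opening in m; "gripper_force": force on a finger pad.
Only numpy, scipy, OpenCV 4.12 (cv2) and the standard library are available. Lean on these libraries where they do the work, as an engineer would, in place of code of your own. Each camera call takes 0.05 s, during which the arm holds its last target. There are 200 camera calls.

## Working session

There is one attempt and no reset: what is moved stays moved. The work goes in short steps, Python scripts to look and compute and a tool call to move; the robot and the scene stay as the last step left them, time stands still between calls to the robot, and variables do not carry over. Pictures are saved under pics/ and viewed, at most 10 in all, crops included, and the job is handed in when it is done.

Besides the shell and the picture viewer there is one more tool, called after "Call:" as name(argument=value, ...), one argument or row to a line, values as JSON. jog_arm: Moves the arm, as the interface text tells. Its arguments: {"type":"object","properties":{"hand":{"type":"array"},"travel":{"type":"array"},"yaw":{"type":"array"},"grip_force":{"type":"number"}},"required":["hand","travel","yaw"]}

```bash
mkdir -p pics; cat > h.py <<'E'
import numpy as np, cv2
from rig import env
def grab(n,f):
    im=env.get_image(n); cv2.imwrite('pics/'+f,im[:,:,::-1].copy()); return im
def cam(n):
    c=env.calibration(n)
    if 'hand_eye' in c:
        s=env.observe(); T=np.eye(4); T[:3,:3]=s['tool_rot']; T[:3,3]=s['position']
        M=T@np.array(c['hand_eye']); return c,M[:3,:3],M[:3,3]
    return c,np.array(c['rotation']),np.array(c['position'])
def pt(n,u,v,z=0.):
    c,R,p=cam(n)
    d=np.array([(u-c['cx'])/c['fx'],(v-c['cy'])/c['fy']]); s=d.copy()
    for _ in range(20): s=d/(1+c['k1']*(s@s))
    r=R@np.array([s[0],s[1],1]); return p+r*(z-p[2])/r[2]
E
python3 - <<'E'
from h import *
a=grab('scene','s1.png');b=grab('side','d1.png')
cv2.imwrite('pics/both1.png',np.vstack([a,b])[:,:,::-1])
print(env.observe(),env.finger_overhang)
for n in('scene','side'):print(env.calibration(n))
E
```

```text
{'time_s': 0.1, 'q': array([-8.41845407e+01,  2.18383105e+01,  7.43783822e+01,  6.83024292e-05,
        8.38578711e+01, -1.23352092e+01]), 'qvel': array([ 0.05376739, -0.07204772, -0.0496511 ,  0.00997091,  0.07561189,
        0.09487921]), 'joint_efforts': array([ 2.71760400e-03, -4.49224198e+01, -2.31658781e+01, -1.99328015e-04,
        3.64939355e-03,  1.46271833e-05]), 'position': array([ 0.17130885, -0.52234894,  0.21167441]), 'tool_rot': array([[ 9.50240677e-01,  3.11516675e-01, -1.30683365e-04],
       [ 3.11516577e-01, -9.50239836e-01,  1.29480781e-03],
       [ 2.79173685e-04, -1.27108909e-03, -9.99999153e-01]]), 'ft_force': array([-0.3003629 , -0.40310949, -0.97847322]), 'wrist_torque': array([-0.02036798,  0.01610699, -0.01773366]), 'gripper_force': 0.0, 'grip_width': 0.08526403943950618} 0.017
{'fx': 411.06900515426105, 'fy': 411.06900515426105, 'cx': 278.98583283599123, 'cy': 209.1634880881366, 'k1': -0.05413805178127717, 'position': array([0.05576916, 0.75147857, 0.77844394]), 'rotation': array([[-0.85463929, -0.31286458,  0.41437596],
       [-0.5192173 ,  0.5184353 , -0.67943965],
       [-0.00225453, -0.79582698, -0.60551988]])}
{'fx': 394.4974613494582, 'fy': 394.4974613494582, 'cx': 276.8722204349774, 'cy': 209.42945980407652, 'k1': -0.01865317869716139, 'position': array([ 0.33904238, -0.99416199,  0.81299295]), 'rotation': array([[ 0.98486811, -0.10092606,  0.14088553],
       [-0.1732974 , -0.58138459,  0.7949591 ],
       [ 0.00167659, -0.80734496, -0.59007737]])}
```

View pics/s1.png

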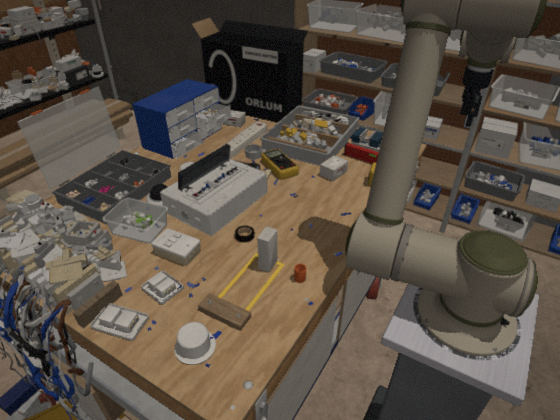

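View pics/d1.png

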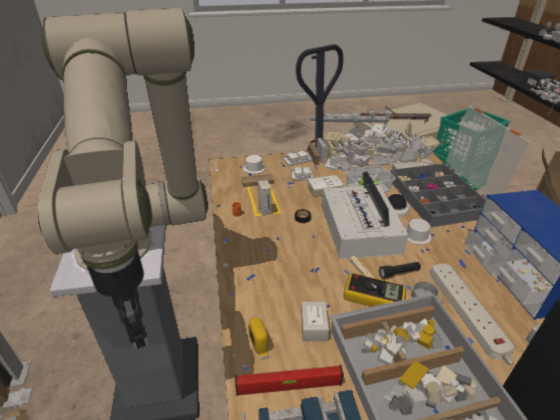

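The scene view shows the carton at about (268,250), the bay (220-283, 260-305), the stop at (223,311) and the coupler at (300,272). The side view shows the carton at (264,196). Next I'll zoom in on both.

```bash
python3 - <<'E'
import cv2,numpy as np
a=cv2.imread('pics/s1.png')[220:340,190:320];b=cv2.imread('pics/d1.png')[165:225,220:320]
A=cv2.resize(a,None,fx=4.5,fy=4.5,interpolation=2)[:540,:400+185]
cv2.imwrite('pics/c1.png',A);cv2.imwrite('pics/c2.png',cv2.resize(b,None,fx=8,fy=8,interpolation=2))
E
```

```text
(no output)
```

View pics/c1.png

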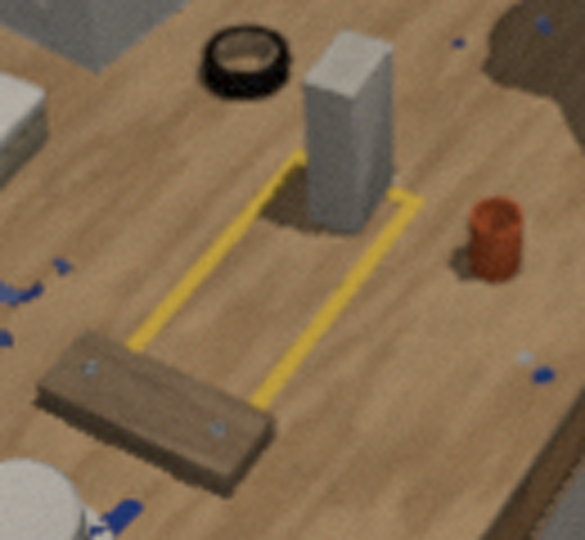

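View pics/c2.png

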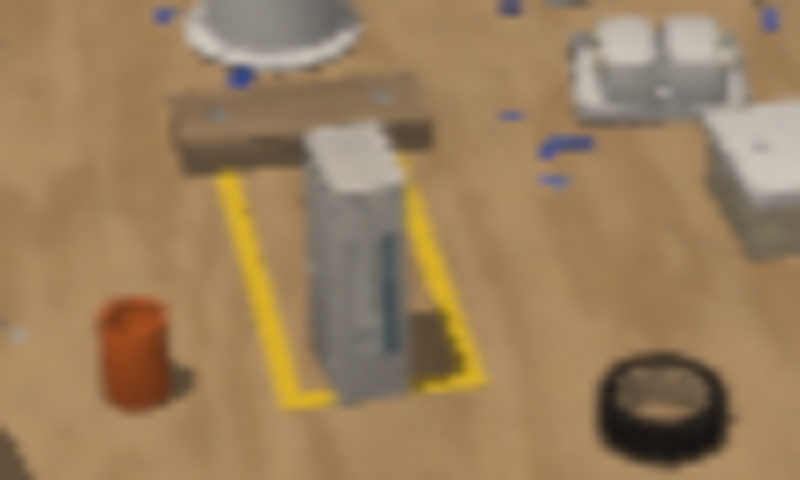

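The crops show the carton standing across the near tape with its label face towards −y. The bay runs towards about +y, the coupler is on the robot's side, and the black tape is on the far side. Now I'll convert the pixels to positions.

```bash
python3 - <<'E'
from h import *
np.set_printoptions(precision=4,suppress=True)
S={'top1':(305,80,.11),'top2':(350,100,.11),'top3':(392,48,.11),'top4':(345,33,.11),'foot1':(308,222,0),'foot2':(350,233,0),'foot3':(392,185,0),'nearR':(423,202,0),'nearL':(300,150,0),'stopL':(128,350,0),'stopR':(252,407,0),'stTopFarL':(37,388,.019),'stTopNL':(88,333,.019),'stTopNR':(273,420,.019),'coup':(495,205,.04)}
D={'top1':(305,135,.11),'top2':(378,122,.11),'top3':(407,180,.11),'top4':(335,195,.11),'footA':(340,403,0),'footB':(405,390,0),'nearL':(283,409,0),'nearR':(487,383,0),'stopL':(228,172,0),'stopR':(400,158,0),'coup':(133,305,.04),'tape':(662,380,.019)}
for k,(u,v,z) in S.items(): print('sc',k,pt('scene',(u+.5)/4.5+190-.5,(v+.5)/4.5+220-.5,z)[:2])
for k,(u,v,z) in D.items(): print('sd',k,pt('side',(u+.5)/8+220-.5,(v+.5)/8+165-.5,z)[:2])
E
```

```text
sc top1 [0.4991 0.1271]
sc top2 [0.4692 0.1282]
sc top3 [0.4725 0.0794]
sc top4 [0.5021 0.0819]
sc foot1 [0.5008 0.1282]
sc foot2 [0.4751 0.123 ]
sc foot3 [0.4749 0.0767]
sc nearR [0.4518 0.0794]
sc nearL [0.5388 0.0799]
sc stopL [0.531  0.2598]
sc stopR [0.4511 0.2566]
sc stTopFarL [0.5441 0.3169]
sc stTopNL [0.545  0.2737]
sc stTopNR [0.4275 0.27  ]
sc coup [0.3957 0.0951]
sd top1 [0.4712 0.1202]
sd top2 [0.5028 0.1251]
sd top3 [0.5076 0.0787]
sd top4 [0.477  0.0727]
sd footA [0.4776 0.0783]
sd footB [0.5065 0.0827]
sd nearL [0.453  0.0782]
sd nearR [0.5422 0.0817]
sd stopL [0.4514 0.2681]
sd stopR [0.5338 0.2663]
sd coup [0.394  0.1091]
sd tape [0.6107 0.0459]
```

Everything agrees with the given sizes:
- **Bay:** it runs along +y, turned about 2°. The near edge is at y≈0.080 and the stop at y≈0.270. The centreline goes from x≈0.496 to x≈0.489.
- **Carton:** it is centred at about (0.488, 0.102), yawed about 4°.

I'm moving in behind it with the fingers shut.

Call:
jog_arm(
  hand=[0,0,0,0,0],
  travel=[
    [0.027,0.045,0],
    [0.027,0.045,0],
    [0.027,0.045,0],
    [0.027,0.045,0],
    [0.027,0.045,0],
  ],
  yaw=[0.13,0.13,0.13,0.13,0.13],
)

```text
time_s: 0.72
position: [0.3069, -0.296, 0.2121]
tool_rot: [[0.565, 0.825, -0.0], [0.825, -0.565, 0.0], [0.0, -0.0, -1.0]]
ft_force: [0.4, 0.6, -0.3]
grip_width: 0.0003
gripper_force: 0.0
```

Call:
jog_arm(
  hand=[0,0,0,0,0],
  travel=[
    [0.027,0.045,0],
    [0.027,0.045,0],
    [0.027,0.045,0],
    [0.027,0.045,0],
    [0.027,0.045,0],
  ],
  yaw=[0.13,0.13,0.13,0.13,0.13],
)

```text
time_s: 1.35
position: [0.4419, -0.0709, 0.2121]
tool_rot: [[-0.05, 0.999, -0.0], [0.999, 0.05, 0.0], [0.0, -0.0, -1.0]]
ft_force: [0.6, 0.0, -0.3]
grip_width: -0.0001
gripper_force: 0.0
```

Call:
jog_arm(
  hand=[0,0,0,0,0],
  travel=[
    [0.025,0.035,0],
    [0.024,0.03,0],
    [0,0,0],
    [0,0,0],
    [0,0,0],
  ],
  yaw=[0,0,0,0,0],
)

```text
time_s: 1.98
position: [0.4899, -0.0083, 0.2122]
tool_rot: [[-0.045, 0.999, -0.0], [0.999, 0.045, -0.0], [-0.0, -0.0, -1.0]]
ft_force: [-0.7, 0.4, 0.5]
grip_width: -0.0004
gripper_force: 0.0
```

```bash
python3 - <<'E'
from h import *
a=grab('wrist','w1.png');b=grab('side','d2.png')
c=cv2.resize(b[150:240,200:335],None,fx=4,fy=4,interpolation=2)
cv2.imwrite('pics/m2.png',cv2.resize(np.hstack([cv2.resize(a,(480,360)),cv2.resize(c,(540,360))[:,:320]]),(800,360))[:,:,::-1])
print(cam('wrist')[1:],env.calibration('wrist')['fx'])
E
```

```text
(array([[ 9.98972423e-01,  4.33661115e-02,  1.31711270e-02],
       [ 4.53153305e-02, -9.50668964e-01, -3.06879522e-01],
       [-7.86789931e-04,  3.07161034e-01, -9.51657228e-01]]), array([0.4866635 , 0.07043826, 0.37331054])) 311.9146162620611
```

View pics/w1.png

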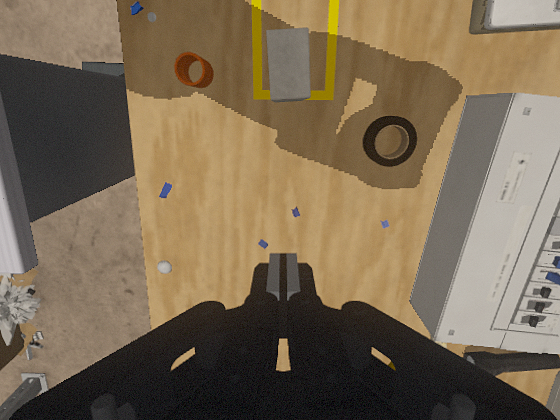

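The wrist view shows the carton's top at (267..310, 28..101), the near tape corners at (253,100) and (335,99), and the shut fingertips at about (285,257).

```bash
python3 - <<'E'
from h import *
for u,v,z in[(267,30,.11),(306,28,.11),(310,97,.11),(270,99,.11),(253,100,0),(335,99,0),(253,0,0),(339,0,0),(284,257,.195)]: print(u,v,pt('wrist',u,v,z)[:2].round(4))
E
```

```text
267 30 [0.4723 0.1241]
306 28 [0.5012 0.1267]
310 97 [0.5077 0.0789]
270 99 [0.476  0.0759]
253 100 [0.4525 0.0763]
335 99 [0.5448 0.0815]
253 0 [0.4511 0.1729]
339 0 [0.5394 0.1768]
284 257 [ 0.4914 -0.0197]
```

Call:
jog_arm(
  hand=[0,0,0,0,0],
  travel=[
    [0,0,-0.052],
    [0,0.01,-0.052],
    [0,0.02,0],
    [0,0.02,0],
    [0,0.01,0],
  ],
  yaw=[0,0,0,0,0],
)

```text
time_s: 2.7
position: [0.4902, 0.0527, 0.1083]
tool_rot: [[-0.046, 0.999, 0.0], [0.999, 0.046, -0.0], [-0.0, 0.0, -1.0]]
ft_force: [0.0, 0.1, 0.1]
grip_width: -0.0001
gripper_force: 0.0
```

Call:
jog_arm(
  hand=[0,0,0,0,0],
  travel=[
    [0,0.006,0],
    [0,0.006,0],
    [0,0.006,0],
    [0,0.006,0],
    [0,0.006,0],
  ],
  yaw=[0,0,0,0,0],
)

```text
time_s: 3.32
position: [0.4903, 0.0827, 0.1082]
tool_rot: [[-0.046, 0.999, -0.0], [0.999, 0.046, -0.0], [-0.0, -0.0, -1.0]]
ft_force: [0.6, 0.4, -0.5]
grip_width: -0.0
gripper_force: 0.0
```

```bash
python3 - <<'E'
from h import *
b=grab('side','d3.png');a=grab('scene','s3.png')
cv2.imwrite('pics/m3.png',np.hstack([cv2.resize(a[200:340,190:330],(400,400)),cv2.resize(b[140:240,210:310],(400,400))])[:,:,::-1])
E
```

```text
(no output)
```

View pics/m3.png

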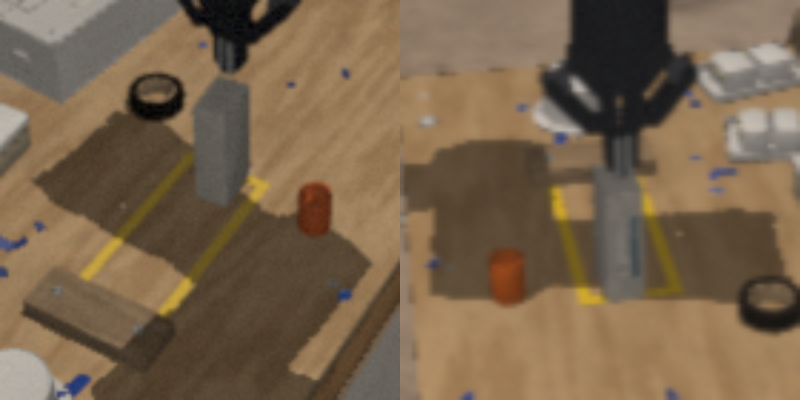

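The carton at (220,140) in the left half is starting to tilt or is just in contact, and the fingertips sit centred behind its top. I'll keep pushing gently.

Call:
jog_arm(
  hand=[0,0,0,0,0],
  travel=[
    [0,0.006,0],
    [0,0.006,0],
    [0,0.006,0],
    [0,0.006,0],
    [0,0.006,0],
  ],
  yaw=[0,0,0,0,0],
)

```text
time_s: 4.05
position: [0.4903, 0.1128, 0.1082]
tool_rot: [[-0.046, 0.999, 0.0], [0.999, 0.046, -0.0], [-0.0, 0.0, -1.0]]
ft_force: [-0.4, 0.1, 0.9]
grip_width: 0.0
gripper_force: 0.0
```

```bash
python3 - <<'E'
from h import *
b=grab('side','d4.png');a=grab('scene','s4.png')
cv2.imwrite('pics/m4.png',np.hstack([cv2.resize(a[200:340,190:330],(400,400)),cv2.resize(b[140:240,210:310],(400,400))])[:,:,::-1])
E
```

```text
(no output)
```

View pics/m4.png

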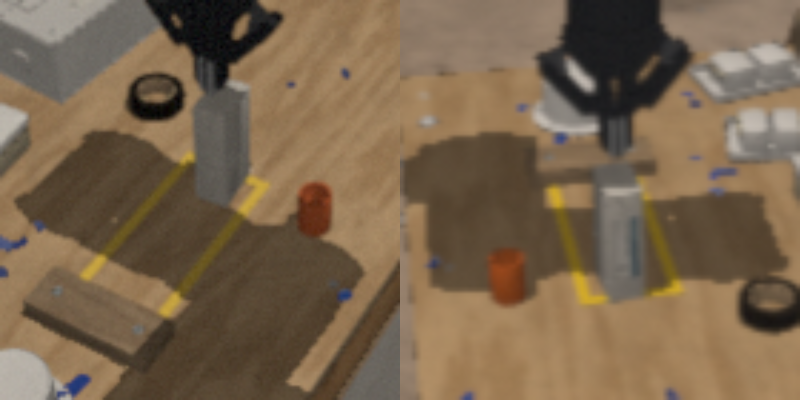

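```bash
python3 - <<'E'
from h import *
def proj(n,X):
    c,R,p=cam(n); q=R.T@(np.array(X)-p); s=q[:2]/q[2]; s=s*(1+c['k1']*(s@s)); return (s*[c['fx'],c['fy']]+[c['cx'],c['cy']]).round(1)
S=lambda X:((proj('scene',X)-[190,200])*400/140).round()
D=lambda X:((proj('side',X)-[210,140])*4+[400,0]).round()
for z in(.09,.11,.125,.14,.16): print(z,S([.4903,.113,z]),D([.4903,.113,z]))
for X in([.476,.126,.11],[.505,.126,.11],[.51,.079,.11],[.474,.076,.11]):print(X,S(X),D(X))
print(pt('side',264.2,178,.11),pt('scene',190+213*.35,200+88*.35,.11), env.observe()['position'])
E
```

```text
0.09 [211. 118.] [615. 188.]
0.11 [210. 101.] [615. 168.]
0.125 [210.  88.] [614. 153.]
0.14 [209.  75.] [614. 137.]
0.16 [209.  56.] [614. 116.]
[0.476, 0.126, 0.11] [216. 115.] [596. 162.]
[0.505, 0.126, 0.11] [188. 104.] [630. 158.]
[0.51, 0.079, 0.11] [212.  72.] [644. 188.]
[0.474, 0.076, 0.11] [248.  84.] [602. 194.]
[0.49585382 0.13807278 0.11      ] [0.49764574 0.09690211 0.11      ] [0.49030481 0.11295772 0.10822127]
```

The fingers passed over the carton. By both views the fingertips are near z≈0.125, which is above the reported TCP height rather than below it, and there was no contact. I'll back off the way I came, go lower, and check the tip height from the pictures.

Call:
jog_arm(
  hand=[0,0,0,0,0],
  travel=[
    [0,-0.03,0],
    [0,-0.03,0],
    [0,-0.02,0],
    [0,0,-0.02],
    [0,0,-0.01],
  ],
  yaw=[0,0,0,0,0],
)

```text
time_s: 4.78
position: [0.49, 0.0322, 0.0775]
tool_rot: [[-0.045, 0.999, -0.001], [0.999, 0.045, 0.0], [0.0, -0.001, -1.0]]
ft_force: [-0.4, 0.3, 0.0]
grip_width: 0.0
gripper_force: 0.0
```

```bash
python3 - <<'E'
from h import *
b=grab('side','d5.png');a=grab('wrist','w5.png')
cv2.imwrite('pics/m5.png',np.hstack([cv2.resize(a[:300,150:450],(400,400)),cv2.resize(b[140:240,210:310],(400,400))])[:,:,::-1])
c,R,p=cam('side')
def P(X):
    q=R.T@(np.array(X)-p); s=q[:2]/q[2]; s=s*(1+c['k1']*(s@s)); return ((s*c['fx']+[c['cx'],c['cy']]-[210,140])*4+[400,0]).round()
print(env.observe()['position'])
for z in(.05,.06,.07,.08,.09,.1,.11):print(z,P([.4903,.022,z]))
E
```

```text
[0.48982799 0.03255658 0.07742237]
0.05 [632. 290.]
0.06 [632. 280.]
0.07 [632. 270.]
0.08 [632. 260.]
0.09 [632. 250.]
0.1 [632. 239.]
0.11 [632. 229.]
```

View pics/m5.png

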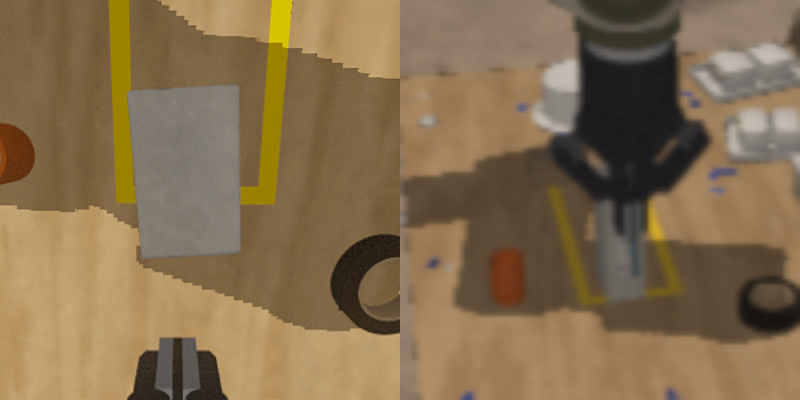

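The tips show at about (632,238) on the right, so z≈0.10. They now sit below the carton's top (0.11) and are centred on it. Pushing now.

Call:
jog_arm(
  hand=[0,0,0,0,0],
  travel=[
    [0,0.015,-0.004],
    [0,0.01,0],
    [0,0.006,0],
    [0,0.006,0],
    [0,0.006,0],
  ],
  yaw=[0,0,0,0,0],
)

```text
time_s: 5.5
position: [0.4904, 0.0757, 0.0743]
tool_rot: [[-0.046, 0.999, 0.0], [0.999, 0.046, -0.0], [-0.0, 0.0, -1.0]]
ft_force: [-0.2, -0.6, 0.2]
grip_width: -0.0
gripper_force: 0.2
```

Call:
jog_arm(
  hand=[0,0,0,0,0],
  travel=[
    [0,0.005,0],
    [0,0.005,0],
    [0,0.005,0],
    [0,0.005,0],
    [0,0.005,0],
  ],
  yaw=[0,0,0,0,0],
)

```text
time_s: 6.12
position: [0.4903, 0.1007, 0.0742]
tool_rot: [[-0.046, 0.999, -0.0], [0.999, 0.046, 0.0], [0.0, -0.0, -1.0]]
ft_force: [-0.5, 1.1, 1.1]
grip_width: 0.0001
gripper_force: 0.0
```

```bash
python3 - <<'E'
from h import *
b=grab('side','d6.png');a=grab('scene','s6.png')
cv2.imwrite('pics/m6.png',np.hstack([cv2.resize(a[200:340,190:330],(400,400)),cv2.resize(b[140:240,210:310],(400,400))])[:,:,::-1])
E
```

```text
(no output)
```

View pics/m6.png

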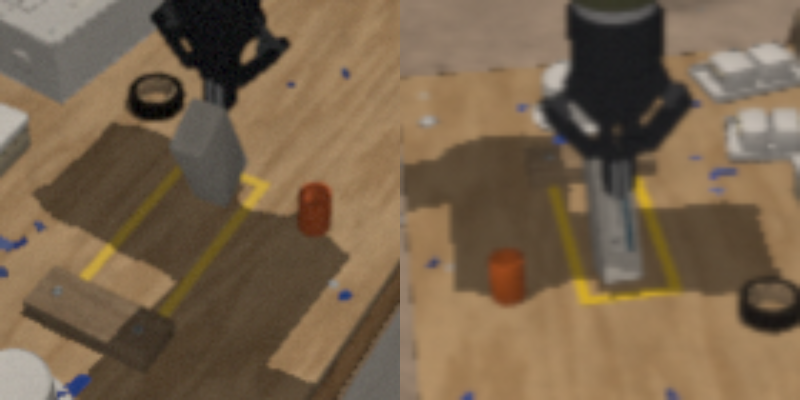

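The carton is tilting cleanly about its foot edge towards the stop (left half, 175–245, 100–205). I'll continue until it falls.

Call:
jog_arm(
  hand=[0,0,0,0,0],
  travel=[
    [0,0.005,0],
    [0,0.005,0],
    [0,0.005,0],
    [0,0.005,0],
    [0,0.005,0],
  ],
  yaw=[0,0,0,0,0],
)

```text
time_s: 6.85
position: [0.4903, 0.1258, 0.0742]
tool_rot: [[-0.046, 0.999, -0.0], [0.999, 0.046, 0.0], [0.0, -0.0, -1.0]]
ft_force: [0.1, 0.7, -0.9]
grip_width: 0.0001
gripper_force: 0.0
```

Call:
jog_arm(
  hand=[0,0,0,0,0],
  travel=[
    [0,0.005,0],
    [0,0,0],
    [0,0,0],
    [0,0,0],
    [0,0,0],
  ],
  yaw=[0,0,0,0,0],
)

```text
time_s: 7.48
position: [0.4904, 0.1303, 0.0742]
tool_rot: [[-0.046, 0.999, 0.0], [0.999, 0.046, 0.0], [0.0, 0.0, -1.0]]
ft_force: [-0.6, 0.5, 0.6]
grip_width: 0.0
gripper_force: 0.0
```

Call:
jog_arm(
  hand=[0,0,0,0,0],
  travel=[
    [0,-0.02,0.02],
    [0,-0.03,0.02],
    [0,-0.03,0],
    [0,0,0],
    [0,0,0],
  ],
  yaw=[0,0,0,0,0],
)

```text
time_s: 8.1
position: [0.4902, 0.0508, 0.1141]
tool_rot: [[-0.046, 0.999, -0.0], [0.999, 0.046, 0.0], [0.0, -0.0, -1.0]]
ft_force: [-0.4, -0.1, 0.2]
grip_width: -0.0001
gripper_force: 0.0
```

```bash
python3 - <<'E'
from h import *
s=env.observe(); print(s['position'])
w=grab('wrist','w7.png');a=grab('scene','s7.png')
cv2.imwrite('pics/m7.png',np.hstack([w[0:300,150:450],cv2.resize(a[200:340,190:330],(300,300))])[:,:,::-1])
# ray map for later
E
```

```text
[0.49019159 0.05076204 0.11409197]
```

View pics/m7.png

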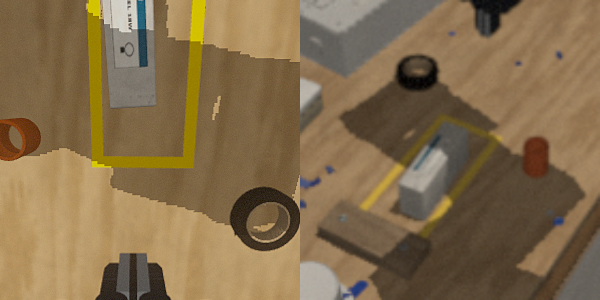

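The carton lies label up in the bay. In the wrist crop its foot-end edge runs from (110,107) to (156,104), and in the scene crop its head end is near (412,200), short of the stop. Now I'll work out its pose.

```bash
python3 - <<'E'
from h import *
for u,v,z in[(260,107,.05),(306,104,.05),(301,2,.05),(253,2,.05),(243,167,0),(344,167,0),(355,2,0),(239,2,0)]: print('w',u,v,pt('wrist',u,v,z)[:2].round(4))
k=140/300
for x,y,z in[(100,178,.05),(122,190,.05),(100,207,0),(122,219,0),(168,133,.05)]: print('s',pt('scene',x*k+190,y*k+200,z)[:2].round(4))
E
```

```text
w 260 107 [0.4709 0.1291]
w 306 104 [0.5022 0.1325]
w 301 2 [0.4948 0.1919]
w 253 2 [0.4651 0.1905]
w 243 167 [0.4535 0.0776]
w 344 167 [0.5431 0.0818]
w 355 2 [0.5375 0.2075]
w 239 2 [0.4497 0.2035]
s [0.4899 0.2334]
s [0.459  0.2352]
s [0.4935 0.234 ]
s [0.462  0.2354]
s [0.4633 0.1349]
```

The foot end is at y≈0.130 with x centre 0.487. The head is at y≈0.238 with x≈0.476, yawed about 6°, so about 31 mm remains to the stop. I'll push the end with the two fingers slightly apart, square to the bay, so it aligns as it slides.

Call:
jog_arm(
  hand=[0.014,0.014,0.014,0.014,0.014],
  travel=[
    [-0.006,0.015,-0.04],
    [0,0.015,-0.03],
    [0,0,-0.015],
    [0,0,-0.009],
    [0,0,-0.005],
  ],
  yaw=[-0.01,0,0,0,0],
)

```text
time_s: 8.82
position: [0.4844, 0.0806, 0.015]
tool_rot: [[-0.036, 0.999, 0.0], [0.999, 0.036, 0.0], [0.0, 0.0, -1.0]]
ft_force: [-0.2, -0.3, -0.7]
grip_width: 0.014
gripper_force: 0.0
```

Call:
jog_arm(
  hand=[0.014,0.014,0.014,0.014,0.014],
  travel=[
    [0,0.015,0],
    [0,0.01,0],
    [0,0.006,0],
    [0,0.005,0],
    [0,0.004,0],
  ],
  yaw=[0,0,0,0,0],
)

```text
time_s: 9.45
position: [0.4844, 0.1205, 0.0154]
tool_rot: [[-0.036, 0.999, 0.0], [0.999, 0.036, -0.0], [-0.0, 0.0, -1.0]]
ft_force: [-0.5, -1.2, 0.9]
grip_width: 0.0139
gripper_force: 0.6
```

Call:
jog_arm(
  hand=[0.014,0.014,0.014,0.014,0.014],
  travel=[
    [0,0.004,0],
    [0,0.004,0],
    [0,0.004,0],
    [0,0.004,0],
    [0,0.0,0],
  ],
  yaw=[0,0,0,0,0],
)

```text
time_s: 10.07
position: [0.4843, 0.1367, 0.0152]
tool_rot: [[-0.036, 0.999, -0.0], [0.999, 0.036, 0.0], [0.0, -0.0, -1.0]]
ft_force: [-0.2, -0.2, -0.1]
grip_width: 0.0139
gripper_force: 0.0
```

Call:
jog_arm(
  hand=[0.014,0.014,0.014,0.014,0.014],
  travel=[
    [0,0.003,0],
    [0,0.003,0],
    [0,0.002,0],
    [0,0.002,0],
    [0,0.002,0],
  ],
  yaw=[0,0,0,0,0],
)

```text
time_s: 10.7
position: [0.4845, 0.1476, 0.0154]
tool_rot: [[-0.037, 0.999, 0.0], [0.999, 0.037, -0.002], [-0.002, 0.0, -1.0]]
ft_force: [-1.5, -14.6, 3.5]
grip_width: 0.0138
gripper_force: 7.3
```

Call:
jog_arm(
  hand=[0.014,0.014,0.014,0.014,0.014],
  travel=[
    [0,0.001,0],
    [0,0.001,0],
    [0,0.001,0],
    [0,0.001,0],
    [0,0,0],
  ],
  yaw=[0,0,0,0,0],
)

```text
time_s: 11.32
position: [0.4848, 0.1477, 0.0158]
tool_rot: [[-0.038, 0.999, -0.0], [0.999, 0.038, -0.008], [-0.008, -0.0, -1.0]]
ft_force: [-2.0, -32.5, 8.8]
grip_width: 0.0142
gripper_force: 16.5
```

The force rises sharply at TCP y≈0.1476, which puts the foot end at about 0.159, so the head is at the stop as expected. Backing straight off.

Call:
jog_arm(
  hand=[0.014,0.014,0.014,0.014,0.014],
  travel=[
    [0,-0.008,0],
    [0,-0.03,0],
    [0,-0.04,0.02],
    [0,-0.03,0.06],
    [0,0,0.06],
  ],
  yaw=[0,0,0,0,0],
)

```text
time_s: 11.95
position: [0.484, 0.045, 0.1524]
tool_rot: [[-0.033, 0.999, -0.001], [0.999, 0.033, 0.0], [0.0, -0.001, -1.0]]
ft_force: [1.0, 0.2, -0.5]
grip_width: 0.014
gripper_force: 0.0
```

```bash
python3 - <<'E'
from h import *
print(env.observe()['position'],env.observe()['ft_force'])
w=grab('wrist','w8.png');a=grab('scene','s8.png')
# rectify to the z=.05 plane from the wrist view and find the carton's grey top
xs=np.arange(.42,.56,.001);ys=np.arange(.06,.33,.001)
def top(n,im,z):
    c,R,p=cam(n); X=np.stack(np.meshgrid(xs,ys)+[np.full((len(ys),len(xs)),z)],-1)-p
    q=X@R; s=q[...,:2]/q[...,2:]; s=s*(1+c['k1']*(s**2).sum(-1,keepdims=True))
    return cv2.remap(im,(s[...,0]*c['fx']+c['cx']).astype('f4'),(s[...,1]*c['fy']+c['cy']).astype('f4'),1)
for n,im in(('wrist',w),('scene',a)):
    t=top(n,im,.05); hsv=cv2.cvtColor(t,cv2.COLOR_RGB2HSV)
    m=((hsv[...,1]<45)&(hsv[...,2]>60)).astype('u1'); m=cv2.morphologyEx(m,cv2.MORPH_CLOSE,np.ones((9,9)))
    k,l,st,_=cv2.connectedComponentsWithStats(m)
    for i in range(1,k):
        if st[i,4]>600:
            P=np.argwhere(l==i)[:,::-1].astype('f4'); r=cv2.minAreaRect(P); b=cv2.boxPoints(r)
            print(n,st[i,4],'size',np.round(r[1],1),'ang',round(r[2],1),(b*.001+[.42,.06]).round(3).tolist())
    for y in range(0,270,10): print(n[0],round(.06+y*.001,2),''.join('#' if v else '.' for v in m[y,::3]))
E
```

```text
[0.48403747 0.04500157 0.1524252 ] [ 0.96802543  0.21455861 -0.47355997]Traceback (most recent call last):
  File "<stdin>", line 11, in <module>
  File "<stdin>", line 7, in top
TypeError: can only concatenate tuple (not "list") to tuple
```

```bash
python3 - <<'E'
from h import *
w=cv2.imread('pics/w8.png')[:,:,::-1].copy();a=cv2.imread('pics/s8.png')[:,:,::-1].copy()
xs=np.arange(.42,.56,.001);ys=np.arange(.06,.33,.001)
def top(n,im,z):
    c,R,p=cam(n); X=np.stack([*np.meshgrid(xs,ys),np.full((len(ys),len(xs)),z)],-1)-p
    q=X@R; s=q[...,:2]/q[...,2:]; s=s*(1+c['k1']*(s**2).sum(-1,keepdims=True))
    return cv2.remap(im,(s[...,0]*c['fx']+c['cx']).astype('f4'),(s[...,1]*c['fy']+c['cy']).astype('f4'),1)
for n,im in(('wrist',w),('scene',a)):
    hsv=cv2.cvtColor(top(n,im,.05),cv2.COLOR_RGB2HSV)
    m=((hsv[...,1]<60)&(hsv[...,2]>50)|(hsv[...,0]>85)&(hsv[...,2]>40)).astype('u1'); m=cv2.morphologyEx(m,cv2.MORPH_CLOSE,np.ones((9,9)))
    k,l,st,_=cv2.connectedComponentsWithStats(m)
    for i in range(1,k):
        if st[i,4]>600:
            r=cv2.minAreaRect(np.argwhere(l==i)[:,::-1].astype('f4')); b=cv2.boxPoints(r)
            print(n,st[i,4],'size',np.round(r[1],1),'ang',round(r[2],1),(b*.001+[.42,.06]).round(3).tolist())
    y=cv2.cvtColor(top(n,im,0),cv2.COLOR_RGB2HSV); ym=(y[...,1]>170)&(y[...,0]>20)&(y[...,0]<32)
    for j in range(0,270,12): print(n[0],round(.06+j*.001,3),''.join('#' if v else 'y' if q else '.' for v,q in zip(m[j,::2],ym[j,::2])))
E
```

```text
wrist 1431 size [32.7 44.3] ang 2.0 [[0.473, 0.199], [0.475, 0.155], [0.507, 0.156], [0.506, 0.2]]
w 0.06 .......................................................................
w 0.072 .......................................................................
w 0.084 ..................yyyyyyyyyyyyyyyyyyyyyyyyyyyyyyyyyyyyyyyyyyyyyyy......
w 0.096 ..................yyyyy....................................yyyyyy......
w 0.108 ..................yyyyy....................................yyyyyy......
w 0.12 ..................yyyyy....................................yyyyy.......
w 0.132 .................yyyyyy....................................yyyyy.......
w 0.144 .................yyyyyy...................................yyyyyy.......
w 0.156 .................yyyyy.......#############................yyyyyy.......
w 0.168 .................yyyyy......################..............yyyyy........
w 0.18 .................yyyyy.....#################..............yyyyy........
w 0.192 ................yyyyyy.....#################..............yyyyy........
w 0.204 ................yyyyy...............
[... 2068 characters left out ...]
....###########################.................y..............
s 0.24 ............###########################................yy..............
s 0.252 ............###########################...............yyy..............
s 0.264 ............##########################.................................
s 0.276 ...........########################....................................
s 0.288 ..................###########..........................................
s 0.3 .......................................................................
s 0.312 ......#....................................####........................
s 0.324 .....................................................................##
```

The carton's yaw is 2.0°, matching the bay. It lies well inside the tapes with its top face up, and the firm stop contact puts the head at the timber. The robot is clear, so I'm handing in.

```bash
python3 -c "
from rig import env
print(env.close_job())"
```

```text
the job is handed in; nothing more can be done
None
```

The job is handed in: the carton was toppled label up inside the bay tape and pushed up to the timber stop. The 32 N contact and its measured pose support that, but I didn't check the gap at the stop in a picture. An earlier push passed over the carton without touching it, and I kept clear of the other items but didn't re-measure them.

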